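Load the cell carrier of the spectrophotometer and shut the lid

ROBOT

A 6-joint arm with a two-finger parallel gripper is mounted at the origin on the work surface. World frame = base frame: x ahead of the robot, y to its left, z up, the work surface at z = 0. Lengths are in m, angles in rad, forces in N, time in s.
With the tool pointing down it reaches from about 0.325 to 0.9 m from the base axis. Payload 6.1 kg.
Tool frame: the origin (TCP) lies on the centre line of the jaws, within the pads' length; the fingertips stand 17 mm ahead of it and the grasp point (between the pads) lies 2 mm behind it; z points along the fingers, y is the line along which they close (so a half turn about z gives the same grasp; the last joint's range is limited). The gripper opens to 87 mm and grips with 3 to 60 N. Pads are 19 mm wide; open, the fingers measure 117 mm over their backs; the gripper's body (75 mm by 190 mm) begins 51 mm behind the grasp point.
Start: joints at [1.137, 0.22, 1.526, -0, 1.395, -0.126], TCP at [0.189, 0.596, 0.24] pointing down, gripper open.
Joint ranges: [-2.98, 2.98], [-0.91, 2.08], [0.09, 2.57], [-1.24, 4.39], [0.2, 2.65], [-2.68, 2.68]. Speed limits (rad/s): [2.57, 2.57, 3.01, 3.14, 3.14, 3.14].

INTERFACE

Orientations are given as a rotation vector (axis times angle).
In Python, from plant import r gives the robot as it stands. The module is installed in compiled form; this text tells all that it offers.
- The arm moves only by the tool arm_command, never from a script. Its argument "targets" is a list of rows, each a list of 4 numbers: the shift along the tool's x, y, z in units of 25 mm (1.0 is 25 mm), then the turn about the tool's z in degrees. A call has 1 to 8 rows; each row is the pose to reach, as a shift and turn from the pose commanded when the call began, along the tool's axes at that moment; what a row does not reach only later rows make up. A row lasts 1/10 s, in which the tool goes at most 50 mm and 8.59 degrees, less where a joint would pass 70% of its speed; a pose out of reach is approached as far as the arm can. A call with a gripper value outside its range is refused whole. "claw" is the finger opening in mm, from 0 to 87, set as the call begins (left out, the last holds). The fingers move at their own pace and stop on an object; the grip force is fixed at half the most. Time passes only in rows, so rows that repeat a pose let the fingers close. It gives the time, the measured TCP pose, the force, the opening and the grip force at its end, in the units of the state.
- r.get_obs(): the state, without advancing time (a new reading comes with each control period).
- r.get_image(name): name is "scene" or "side" or "wrist"; returns (picture, depth): 420x560x3 uint8, red, green, blue; 420x560 float32, m along the optical axis (not along the pixel's ray), 0 where there is no reading.
- r.camera_model(name): a dict with "fx", "fy", "cx", "cy" (pixels), "k1" (the pictures are not rectified: a ray, as slopes to the right and down, at radius r is drawn at 1 + k1 r^2 times it, then the intrinsics apply), "rvec" (rotation vector, rad) and "tvec" (3), from world to camera coordinates, as OpenCV has them. Camera axes: x right, y down, z forward; pixel columns grow to the right and rows downward; lengths in m; the calibration is good to about 2 mm. A picture is of the moment at which its call begins: read the wrist's pose just before it. camera_model takes no time and is no camera call; for the wrist camera it gives the pose at the moment of the call.
- r.hand_in(): hands the job in; it is judged then, once.
The state is a dict: "clock": time; "qpos": joint angles; "qvel": joint speeds; "effort": joint torques, N m; "tool_pos": TCP position; "tool_rot": TCP orientation; "wrist_force": force on the tool from outside, world axes, zero at the start; "wrist_torque": the same for the moment, N m; "finger_gap": finger opening in m; "gripper_force": force on a finger pad.
Only numpy, scipy, OpenCV 4.12 (cv2) and the standard library are available. Lean on these libraries where they do the work, as an engineer would, in place of code of your own. Each camera call takes 0.05 s, during which the arm holds its last target. There are 200 camera calls.

TASK

The cell carrier with its four capped cuvettes stands loose and a little crooked on the front deck of the spectrophotometer, whose sample compartment is open. Push the carrier straight along its track into the compartment until it clicks past the sprung side ball and is held fully home against the stop, then swing the compartment lid down until it is fully shut. Keep the carrier upright all the time, and leave the glassware, bottles and the cuvette box where they stand.

Things in the scene. Friction and masses are not known exactly. Their poses are not given: they have to be found in the camera images.
- photometer: White spectrophotometer, fixed, 290 deep (x) x 340 wide (y) x 130 high; origin under its centre, on the table. x points from its front (keypad side) to its back, y left, z up; turned so that x is near world y. Front deck 55 high, x -140 to -20. Rear housing 130 high, x -20 to 150; in it the sample well, open in front and on top, x -20 to 98, 100 wide about y = -85, floor level with the deck.
- track_home (a point): Point on the floor (height 55) below the carrier's centre when fully home; axes as the photometer, the track runs along x. An end stop meets the carrier's nose there. The ball catch is over the left (+y) rail, 12 before this point: some 7 before home the carrier's rib rides over the ball, which takes 6 to 10 N; short of that it is pushed back, beyond it is snapped home.
- carrier_center (a point): Loose cell carrier: dark metal block with a row of four clear, white-capped cuvettes, 90 long (x), 60 high, 0.24 to 0.46 kg. This point is its centre, 30 above the deck; x to its nose (into the instrument), y left. Slippery foot 44 wide, 12 high, round-nosed; block above 30 wide, steel rib on its left flank. Starts on the deck just before the flare, up to 7 aside, turned up to 0.14 rad.
- push_plate (a point): Centre of the near face of the carrier's upright aluminium end plate, at the end away from the compartment: 60 wide, 6 thick, from 16 to 50 above the deck. This point is 45 behind the carrier's centre, 33 above the deck; axes as the carrier. Two fingertips spread across it square the carrier up. Home, the face is level with the front of the rear housing.
- catch_ball (a joint): How far the sprung steel ball of the catch is pressed in, m: 0 = fully out, about 0.0006 when the carrier is held home, about 0.003 at the crest of the rib; spring 5 N at the start, rising 1.5 N per mm.
- lid_hinge (a point): Hinge axis of the lid, 134 high, at the rear of the compartment, midway across the lid; the axis runs along the photometer's y, same axes as the photometer.
- lid_edge (a point): Middle of the free edge of the grey lid, on its outer face; 122 from the hinge. Lid plate 122 long, 112 wide, 8 thick, the outer face 4 off the plane through the hinge axis. A skirt hangs 36 to the inner side along the free edge, and a finger lip 70 wide stands 17 beyond it. If the carrier is not home, the skirt lands on its plate.
- lid (a joint): Lid angle, rad: 0 = fully shut, flat over the well; 1.57 = upright; starts between 1.35 and 1.6. The hinge is stiff: the lid stays where it is left and takes about 1 to 3 N, at 90 from the hinge, to move down. It closes by pushing on its outer (rear, later top) face, forwards and down.
- cuvette_box: White divided box, 75 x 110 x 40, on top of the left part of the instrument. Origin under its centre. Leave alone.
- dropper_a: Amber dropper bottle, 38 across, 85 high, on the table in front of the keypad. Origin under its centre. Leave alone.
- beaker_a: Glass beaker, 68 across, 85 high, on the table close behind the instrument. Origin under its centre. Leave alone.
- flask: Conical glass flask, 86 across, 132 high, on the right of the table. Origin under its centre. Leave alone.
- beaker_b: Glass beaker, 80 across, 100 high, on the right of the table. Origin under its centre. Leave alone.
- bottle_a: White plastic bottle, 60 across, 130 high, on the left. Origin under its centre. Leave alone.
- bottle_b: White plastic bottle, 60 across, 130 high, on the left, further back. Origin under its centre. Leave alone.
- dropper_b: Amber dropper bottle, 38 across, 85 high, on the left, nearer the robot. Origin under its centre. Leave alone.
- track_mouth (a point): Point on the deck midway between the outer ends of the track's flared mouth, 57 before track_home; axes as the photometer. The track is two aluminium rails 10 high and 46 apart (the carrier's foot is 44 wide) that start 37 before track_home, with a flare 20 long in front of them that opens to 66.
Things that resemble listed ones, but are neither listed nor needed, are in the scene too. Leave any yellow look-alike of the part that bears carrier_center alone.

How it is judged:
On the way, in this order (a step that is already met when the one before it is completed fails the run):
1. the carrier has clicked fully home with the lid still open (x of carrier_center in the frame of track_home above -0.003 m and z of carrier_center in the frame of track_home below 0.034 m and value of joint catch_ball below 0.0015 m and value of joint lid above 0.3 rad), for 0.2 s.
2. the lid is shut (value of joint lid below 0.04 rad), for 0.1 s.
At the end, for the whole second after the job is handed in: The carrier stands flat in its track with its centre within 3 mm of home along the track and the catch ball snapped out behind its rib (pressed in less than 1.5 mm), and the lid is shut to within 0.04 rad (5 mm at its edge) (x of carrier_center in the frame of track_home between -0.003 and 0.003 m and horizontal distance between carrier_center and track_home below 0.004 m and z of carrier_center in the frame of track_home below 0.034 m and angle between the x axis of carrier_center and the x axis of photometer, either way round below 0.06 rad and angle between carrier_center's own z axis and vertical below 0.06 rad and value of joint catch_ball below 0.0015 m and value of joint lid below 0.04 rad); the robot touches nothing.
It fails at once if the carrier is tipped by more than 0.3 rad (angle between carrier_center's own z axis and vertical above 0.3 rad).
It fails at once if a bystander is shifted by more than 25 mm (distance of any of cuvette_box, dropper_a, beaker_a, flask, beaker_b, bottle_a, bottle_b, dropper_b from where it was at the start of the episode above 0.025 m).
It also fails if it takes over 58 s, if anything falls off the work surface, if the arm or the gripper's body presses on something with over 40 N, if the wrist force passes 120 N, or if a joint passes its speed limit or range.

## Working session

There is one attempt and no reset: what is moved stays moved. The work goes in short steps, Python scripts to look and compute and a tool call to move; the robot and the scene stay as the last step left them, time stands still between calls to the robot, and variables do not carry over. Pictures are saved under pics/ and viewed, at most 13 in all, crops included, and the job is handed in when it is done.

Besides the shell and the picture viewer there is one more tool, called after "Request:" in YAML: its name, and indented under it one key for each argument. arm_command: Moves the arm, as the interface text tells. Its arguments: {"type":"object","properties":{"targets":{"type":"array"},"claw":{"type":"number"}},"required":["targets"]}

```bash
mkdir -p pics; cat > h.py <<'E'
import numpy as np, cv2
from scipy.spatial.transform import Rotation as R
from plant import r
def grab(n,f):
    m=r.camera_model(n); p,d=r.get_image(n); np.savez(f'{f}.npz',p=p,d=d,**{k:np.array(v) for k,v in m.items()})
    cv2.imwrite(f'pics/{f}.png',p[:,:,::-1]); return p,d,m
def cloud(d,m):
    v,u=np.mgrid[:d.shape[0],:d.shape[1]]
    x=(u-m['cx'])/m['fx'];y=(v-m['cy'])/m['fy'];X,Y=x.copy(),y.copy()
    for _ in range(8):
        s=1+m['k1']*(X*X+Y*Y);X,Y=x/s,y/s
    C=np.stack([X*d,Y*d,d],-1);Rm=R.from_rotvec(np.ravel(m['rvec'])).as_matrix()
    return (C-np.ravel(m['tvec']))@Rm
def load(f):
    z=np.load(f'{f}.npz');m={k:z[k] for k in z.files if k not in'pd'};return z['p'],z['d'],cloud(z['d'],m),m
def st():
    o=r.get_obs();print({k:np.round(o[k],4) for k in('clock','tool_pos','tool_rot','wrist_force','finger_gap','qpos')});print(R.from_rotvec(o['tool_rot']).as_matrix().round(3));return o
E
python3 - <<'E'
from h import *
st()
for n in('scene','side','wrist'):
    p,d,m=grab(n,n+'0'); print(n,{k:np.round(v,3) for k,v in m.items()},(d>0).mean())
a=[cv2.imread(f'pics/{n}0.png') for n in('scene','side')]
E
```

```text
{'clock': np.float64(0.0), 'tool_pos': array([0.1891, 0.5951, 0.2384]), 'tool_rot': array([-4.8150e-01, -3.1039e+00,  3.0000e-03]), 'wrist_force': array([0.5352, 0.6662, 0.0096]), 'finger_gap': np.float64(0.0867), 'qpos': array([ 1.1369,  0.2212,  1.5276, -0.    ,  1.3947, -0.1261])}
[[-0.953  0.303 -0.001]
 [ 0.303  0.953 -0.002]
 [ 0.    -0.002 -1.   ]]
scene {'fx': np.float64(380.98), 'fy': np.float64(380.98), 'cx': np.float64(276.511), 'cy': np.float64(213.214), 'k1': np.float64(-0.018), 'rvec': array([ 1.822,  1.876, -0.644]), 'tvec': array([-0.009, -0.398,  1.676])} 0.9961309523809524
side {'fx': np.float64(387.331), 'fy': np.float64(387.331), 'cx': np.float64(282.221), 'cy': np.float64(208.639), 'k1': np.float64(-0.071), 'rvec': array([ 2.171, -0.486,  0.245]), 'tvec': array([-0.516,  0.25 ,  0.849])} 0.9962840136054422
wrist {'fx': np.float64(373.64), 'fy': np.float64(373.64), 'cx': np.float64(279.53), 'cy': np.float64(199.158), 'k1': np.float64(0.025), 'rvec': array([-2.325, -1.698, -0.265]), 'tvec': array([-0.625, -0.034,  0.393])} 0.9960459183673469
```

View pics/scene0.png

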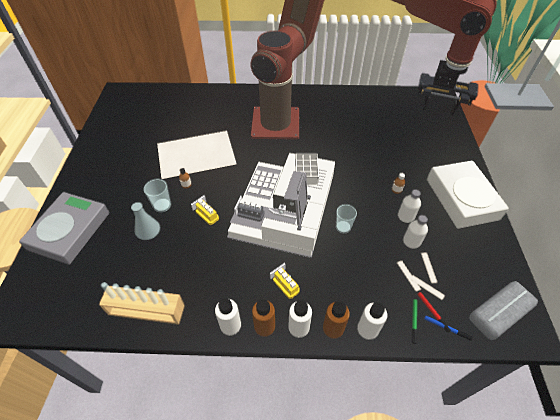

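View pics/side0.png

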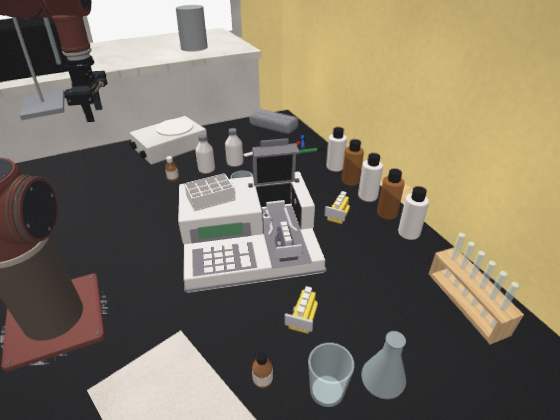

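View pics/wrist0.png

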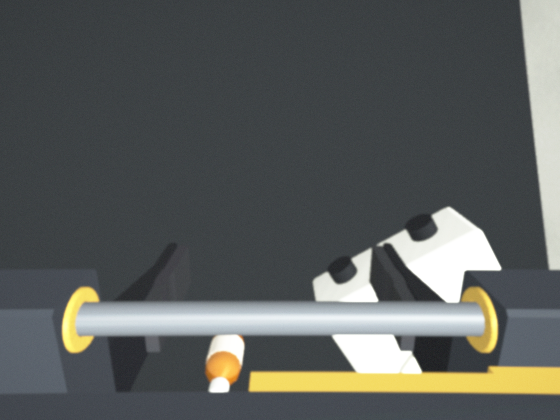

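The scene view shows the photometer at about (285,205) with its lid upright at (300,195) and the carrier at (250,210). In the side view the carrier is at (287,235), its plate at (289,252), and the lid at (277,165). Next I'll measure with the depth data.

```bash
python3 - <<'E'
from h import *
o=[]
P=[];C=[]
for f in('scene0','side0'):
    p,d,W,m=load(f); k=(d>0)&(W[...,0]>.25)&(W[...,0]<.85)&(W[...,1]>-.3)&(W[...,1]<.3)&(W[...,2]>-.02)&(W[...,2]<.3)
    P.append(W[k]);C.append(p[k]); Q=W[k]
    for z0 in(0,.055,.13):
        q=Q[abs(Q[:,2]-z0)<.006]; print(f,z0,len(q),np.median(q[:,2]).round(4),q[:,2].std().round(4))
    q=Q[(Q[:,2]>.122)&(Q[:,2]<.137)&(abs(Q[:,1])<.25)][:,:2].astype(np.float32); print('housing',cv2.minAreaRect(q),len(q))
    q=Q[(Q[:,2]>.045)&(Q[:,2]<.062)][:,:2]; print('deck',q.min(0),q.max(0))
# colour ortho maps, 1.2 mm/px
s=.001;out=[]
for Q,c in zip(P,C):
    im=np.zeros((380,400,3),np.uint8); o=np.argsort(Q[:,2]); u=((Q[o,1]+.2)/s).astype(int);v=((Q[o,0]-.35)/s).astype(int)
    k=(u>=1)&(u<399)&(v>=1)&(v<379)
    for uu,vv,cc in zip(u[k],v[k],c[o][k]): im[vv-1:vv+1,uu-1:uu+1]=cc
    out.append(im)
cv2.imwrite('pics/ortho.png',np.hstack(out)[:,:,::-1])
E
```

```text
scene0 0 15340 -0.0001 0.0022
scene0 0.055 2324 0.0558 0.0026
scene0 0.13 2150 0.1301 0.002
housing ((0.5097246766090393, 0.1040881872177124), (0.16995304822921753, 0.3433534502983093), 75.83367156982422) 2190
deck [ 0.29839601 -0.27479525] [0.82512087 0.285742  ]
side0 0 23449 0.0001 0.0014
side0 0.055 5192 0.0561 0.0022
side0 0.13 2492 0.1306 0.0018
housing ((0.5066415071487427, 0.10042007267475128), (0.17376971244812012, 0.34185177087783813), 76.20562744140625) 2593
deck [ 0.29444382 -0.28008414] [0.81857586 0.12279372]
```

View pics/ortho.png

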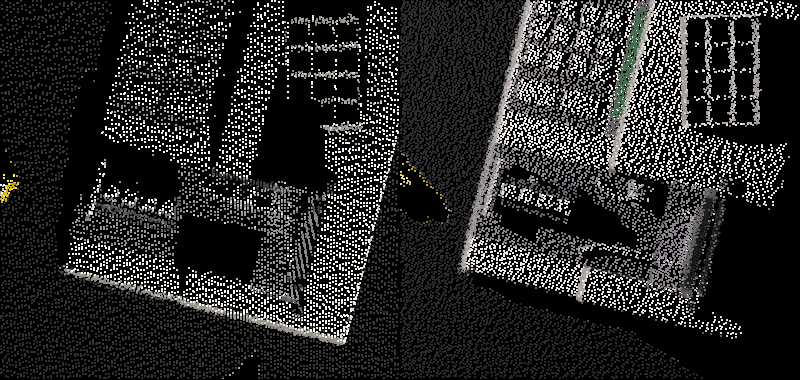

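```bash
python3 - <<'E'
from h import *
m=r.camera_model('wrist'); Rm=R.from_rotvec(np.ravel(m['rvec'])).as_matrix(); c=-Rm.T@np.ravel(m['tvec']); o=r.get_obs(); T=R.from_rotvec(o['tool_rot']).as_matrix()
print('cam in tool',T.T@(c-o['tool_pos']),'axis',T.T@Rm[2])
th=np.radians(76.0);ex=np.array([np.cos(th),np.sin(th)]);ey=np.array([-ex[1],ex[0]])
org=np.array([.508,.102])-.065*ex
for f in('scene0','side0'):
    p,d,W,m=load(f); k=(d>0)
    L=np.stack([(W[...,:2]-org)@ex,(W[...,:2]-org)@ey,W[...,2]],-1)*1000
    x,y,z=np.moveaxis(L,-1,0); I=np.abs(x-5)<160; I&=np.abs(y)<180; I&=k
    def show(n,q):
        if len(q): print(f,n,len(q),'min',np.percentile(q,3,axis=0).round(1),'max',np.percentile(q,97,axis=0).round(1),'med',np.median(q,axis=0).round(1))
    # instrument edges
    g=I&(abs(z-130)<5)
    for lo in range(-160,170,40):
        s=g&(abs(y-lo)<8); 
        if s.sum()>5: print('  hous y',lo,'x',x[s].min().round(1),x[s].max().round(1),end=';')
    print()
    s=I&(abs(z-55)<4)&(x<-100); print('deck front x by y',[(lo,x[s&(abs(y-lo)<10)].min().round(1)) for lo in range(-150,160,50) if (s&(abs(y-lo)<10)).any()], 'ymin',y[s].min().round(1))
    show('carrier',L[I&(y<-40)&(y>-130)&(x<-5)&(z>62)&(z<130)])
    s=I&(y<-40)&(y>-130)&(x<0)&(z>72)&(z<103)
    for xx in range(-140,0,6):
        t=s&(abs(x-xx)<3)
        if t.any(): print('   x',xx,'y',y[t].min().round(0),y[t].max().round(0),'z',z[t].max().round(0),t.sum(),end='|')
    print()
    cap=I&(y<-40)&(y>-130)&(x<0)&(z>106)&(p.min(-1)>170); show('caps',L[cap])
    if cap.sum()>8: print(cv2.fitLine(L[cap][:,:2].astype(np.float32),cv2.DIST_HUBER,0,.01,.01).ravel())
    lid=I&(z>145)&(z<300)&(y<-20); show('lid',L[lid])
    for zz in range(150,290,12):
        t=lid&(abs(z-zz)<6)
        if t.any(): print('  z',zz,'x',x[t].min().round(0),np.median(x[t]).round(0),x[t].max().round(0),'y',y[t].min().round(0),y[t].max().round(0),end='|')
    print()
E
```

```text
cam in tool [ 0.0863698   0.00025581 -0.14618725] axis [-3.05284413e-01  6.52221251e-04  9.52260995e-01]
  hous y -160 x -17.8 152.0;  hous y -120 x 100.1 151.6;  hous y -80 x 99.7 151.7;  hous y -40 x -16.4 152.0;  hous y 0 x -17.1 152.3;  hous y 40 x -17.2 152.1;  hous y 80 x -14.5 152.2;  hous y 120 x -15.8 151.9;  hous y 160 x -15.5 151.5;
deck front x by y [(-150, np.float64(-136.7)), (-100, np.float64(-139.8)), (0, np.float64(-137.1)), (50, np.float64(-137.0)), (100, np.float64(-136.1)), (150, np.float64(-136.4))] ymin -169.9
scene0 carrier 462 min [-127.1 -105.4   63.3] max [-40.2 -57.3 116.3] med [-84.6 -92.4  94.1]
   x -128 y -111.0 -54.0 z 103.0 17|   x -122 y -111.0 -53.0 z 103.0 27|   x -116 y -97.0 -84.0 z 102.0 15|   x -110 y -97.0 -85.0 z 102.0 13|   x -104 y -99.0 -68.0 z 103.0 15|   x -98 y -96.0 -84.0 z 100.0 16|   x -92 y -98.0 -86.0 z 100.0 14|   x -86 y -98.0 -64.0 z 101.0 18|   x -80 y -98.0 -84.0 z 101.0 12|   x -74 y -99.0 -84.0 z 101.0 15|   x -68 y -98.0 -76.0 z 103.0 15|   x -62 y -98.0 -83.0 z 99.0 14|   x -56 y -98.0 -86.0 z 102.0 14|   x -50 y -99.0 -70
[... 1814 characters left out ...]
0 -69.0 z 98.0 8|
side0 caps 120 min [-132.3  -87.2  106.2] max [-52.9 -73.3 117.2] med [-90.9 -79.9 114.9]
[ 9.9999785e-01  2.0817504e-03 -8.8801712e+01 -7.9918541e+01]
side0 lid 1736 min [  44.  -135.9  149.4] max [ 86.3 -31.  270.7] med [ 79.2 -83.  212.6]
  z 150 x 82.0 86.0 89.0 y -139.0 -29.0|  z 162 x 81.0 84.0 88.0 y -138.0 -29.0|  z 174 x 79.0 83.0 88.0 y -141.0 -28.0|  z 186 x 78.0 82.0 87.0 y -140.0 -28.0|  z 198 x 76.0 81.0 86.0 y -139.0 -28.0|  z 210 x 76.0 79.0 84.0 y -139.0 -29.0|  z 222 x 74.0 78.0 82.0 y -139.0 -29.0|  z 234 x 75.0 76.0 80.0 y -129.0 -29.0|  z 246 x 41.0 44.0 78.0 y -141.0 -28.0|  z 258 x 42.0 64.0 85.0 y -140.0 -28.0|  z 270 x 71.0 77.0 81.0 y -119.0 -50.0|
```

```bash
python3 - <<'E'
from h import *
o=r.get_obs(); T=R.from_rotvec(o['tool_rot']).as_matrix()
out=[]
for f,b in(('scene0',(415,490,55,115)),('side0',(50,125,50,130))):
    p,d,W,m=load(f); L=((W-o['tool_pos'])@T)*1000
    k=(d>0)&(abs(L[...,0])<200)&(abs(L[...,1])<150)&(L[...,2]<25)&(L[...,2]>-260)
    for z in range(-260,20,20):
        q=L[k&(abs(L[...,2]-z)<10)]
        if len(q)>3: print(f,z,len(q),'x',q[:,0].min().round(),q[:,0].max().round(),'y',q[:,1].min().round(),q[:,1].max().round())
    c=p[b[2]:b[3],b[0]:b[1]]; out.append(cv2.resize(c,(390,400),interpolation=cv2.INTER_CUBIC))
cv2.imwrite('pics/grip.png',np.hstack(out)[:,:,::-1])
E
```

```text
scene0 -260 87 x -42.0 -3.0 y -34.0 37.0
scene0 -240 163 x -43.0 -1.0 y -33.0 39.0
scene0 -220 160 x -43.0 -1.0 y -34.0 38.0
scene0 -200 167 x -44.0 7.0 y -36.0 42.0
scene0 -180 115 x -44.0 -0.0 y -35.0 42.0
scene0 -160 237 x -45.0 35.0 y -47.0 40.0
scene0 -140 78 x -44.0 17.0 y -48.0 20.0
scene0 -120 122 x -30.0 11.0 y -48.0 20.0
scene0 -100 527 x -41.0 38.0 y -94.0 99.0
scene0 -80 316 x -42.0 30.0 y -93.0 97.0
scene0 -60 115 x -42.0 7.0 y -86.0 89.0
scene0 -40 36 x -15.0 14.0 y -57.0 62.0
scene0 -20 42 x -16.0 4.0 y -53.0 59.0
scene0 0 33 x -15.0 6.0 y -51.0 55.0
side0 -260 108 x -39.0 33.0 y -43.0 7.0
side0 -240 205 x -38.0 35.0 y -42.0 9.0
side0 -220 215 x -39.0 33.0 y -43.0 14.0
side0 -200 202 x -39.0 36.0 y -44.0 8.0
side0 -180 165 x -40.0 33.0 y -42.0 12.0
side0 -160 258 x -39.0 36.0 y -56.0 30.0
side0 -140 165 x -37.0 37.0 y -57.0 14.0
side0 -120 156 x -25.0 23.0 y -56.0 22.0
side0 -100 387 x -39.0 36.0 y -99.0 93.0
side0 -80 283 x -38.0 38.0 y -100.0 90.0
side0 -60 214 x -38.0 37.0 y -94.0 87.0
side0 -40 47 x -11.0 11.0 y -66.0 57.0
side0 -20 71 x -12.0 11.0 y -63.0 56.0
side0 0 98 x -14.0 13.0 y -57.0 53.0
```

View pics/grip.png

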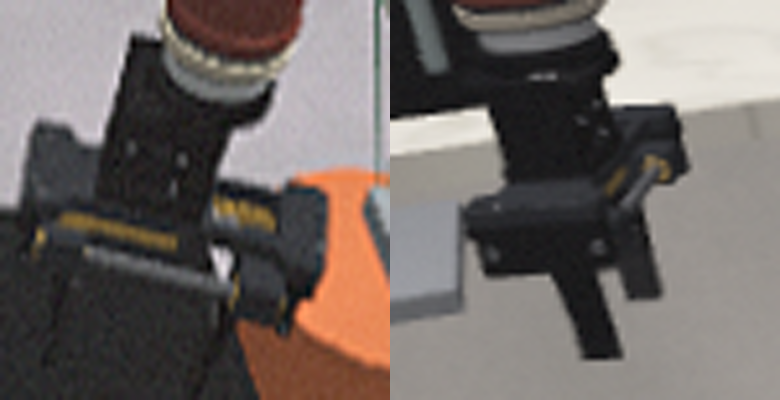

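The upscaled view shows the gripper with no camera body sticking out; everything stays within ±40 mm in tool x. Next I'll travel over to a point in front of the plate.

Request:
arm_command:
  targets:
    - [0,0,-1.6,0]
    - [0,0,-3.2,0]
    - [-22.1,-23.9,-3.2,86.4]
    - [-22.1,-23.9,-3.2,86.4]
    - [-22.1,-23.9,-3.2,86.4]
    - [-22.1,-23.9,-3.2,86.4]
    - [-22.1,-23.9,-3.2,86.4]
    - [-22.1,-23.9,-3.2,86.4]
  claw: 40

```text
clock: 0.95
tool_pos: [0.3169, 0.3222, 0.3193]
tool_rot: [1.791, 2.581, 0.0]
wrist_force: [0.5, 0.2, 0.2]
finger_gap: 0.0411
gripper_force: 0.0
```

```bash
cat >> h.py <<'E'
th=np.radians(76.0);ex=np.array([np.cos(th),np.sin(th)]);ey=np.array([-ex[1],ex[0]]);org=np.array([.508,.102])-.065*ex
def go(px,py,z):
    "print tool-unit shift to photometer-frame target (mm) and turn"
    o=r.get_obs();T=R.from_rotvec(o['tool_rot']).as_matrix()
    w=np.r_[org+ex*px/1000+ey*py/1000,z/1000]; h=np.degrees(np.arctan2(T[1,0],T[0,0]))
    d=o['tool_pos'][:2]-org
    print('clock',o['clock'],'photo pos',(d@ex*1000).round(1),(d@ey*1000).round(1),(o['tool_pos'][2]*1000).round(1),'F',(o['wrist_force']).round(1),'q',o['qpos'].round(2))
    print('units',(T.T@(w-o['tool_pos'])/.025).round(2),'turn',round(h-76.0,2))
E
python3 -c "
from h import *
go(-165,-85,320)"
```

```text
clock 0.95 photo pos 232.4 238.7 319.3 F [0.5 0.2 0.2] q [ 0.62 -0.25  1.84 -0.    1.55  0.26]
units [-2.043e+01  1.670e+00 -2.000e-02] turn 34.48
```

Request:
arm_command:
  targets:
    - [-20.4,1.7,0,34.5]
    - [-20.4,1.7,0,34.5]
    - [-20.4,1.7,0,34.5]
    - [-20.4,1.7,0,34.5]
    - [-20.4,1.7,0,34.5]
    - [-20.4,1.7,0,34.5]
    - [-20.4,1.7,0,34.5]
    - [-20.4,1.7,0,34.5]

```text
clock: 1.75
tool_pos: [0.4897, -0.0389, 0.3195]
tool_rot: [2.471, 1.94, 0.001]
wrist_force: [0.9, 0.8, -0.9]
finger_gap: 0.0402
gripper_force: 0.0
```

```bash
python3 -c "
from h import *
go(-165,-85,320)"
```

```text
clock 1.75 photo pos -76.2 -16.3 319.5 F [ 0.9  0.8 -0.9] q [-0.24 -0.15  1.76  0.    1.53 -0.  ]
units [-3.57  2.73 -0.02] turn 0.27
```

Request:
arm_command:
  targets:
    - [0,0,0,0]
    - [0,0,0,0]
    - [0,0,0,0]

```text
clock: 2.05
tool_pos: [0.4889, -0.036, 0.3193]
tool_rot: [-2.469, -1.941, 0.0]
wrist_force: [-0.6, -0.2, 0.2]
finger_gap: 0.04
gripper_force: 0.0
```

```bash
python3 -c "
from h import *
go(-175,-85,320)
grab('wrist','w1')"
```

```text
clock 2.05 photo pos -73.5 -14.8 319.3 F [-0.6 -0.2  0.2] q [-0.23 -0.15  1.76  0.    1.53  0.  ]
units [-4.08  2.78 -0.03] turn 0.33
```

View pics/w1.png

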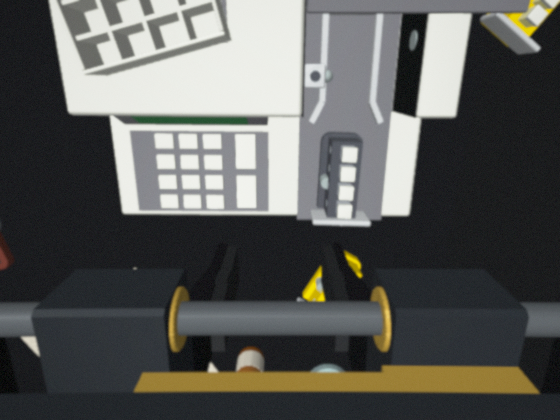

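The wrist view shows the rails at columns 325 and 378 (rows 15–100), the ball catch at (317,76), and the carrier at (343,180) with its plate at (341,218).

```bash
python3 - <<'E'
from h import *
p,d,W,m=load('w1')
L=np.stack([(W[...,:2]-org)@ex*1000,(W[...,:2]-org)@ey*1000,W[...,2]*1000],-1)
cm=r.camera_model('wrist');Rm=R.from_rotvec(np.ravel(m['rvec'])).as_matrix();c0=-Rm.T@np.ravel(m['tvec'])
def ray(u,v,z):
    K=np.array([[m['fx'],0,m['cx']],[0,m['fy'],m['cy']],[0,0,1]],float)
    n=cv2.undistortPoints(np.array([[[u,v]]],float),K,np.array([float(m['k1']),0,0,0])).ravel()
    w=Rm.T@np.r_[n,1]; P=c0+w*(z-c0[2])/w[2]; return (np.r_[(P[:2]-org)@ex,(P[:2]-org)@ey]*1000).round(1)
g=p.astype(int).mean(-1)
for v in(30,50,70,90):
    row=g[v]; i=[u for u in range(305,400) if row[u]>150]; print(v,i, L[v,350].round(1))
    if i:
        a=np.array(i); s=a[a<350];t=a[a>350]
        if len(s) and len(t): print('  rails',ray(np.median(s[s>318]) if (s>318).any() else s.mean(),v,.065),ray(t.mean(),v,.065))
x,y,z=np.moveaxis(L,-1,0)
k=(d>0)&(y>-130)&(y<-40)&(x<-20)&(x>-150)&(np.mgrid[:420,:560][0]<232)
pl=k&(z>85)&(z<108)&(x<-115)
print('plate',pl.sum(),L[pl].min(0).round(1),L[pl].max(0).round(1), cv2.minAreaRect(L[pl&(z>98)][:,:2].astype(np.float32)))
caps=k&(z>108)&(p.min(-1)>180); n,lab,stt,cen=cv2.connectedComponentsWithStats(caps.astype(np.uint8))
for i in range(1,n):
    if stt[i,4]>30: print('cap',stt[i,4],L[lab==i].mean(0).round(1))
for u,v,zz,nm in((121,213,.055,'deck FL'),(411,215,.055,'deck FR'),(70,113,.13,'h FL'),(303,116,.13,'hous at well L'),(457,116,.13,'hous FR'),(313,220,.105,'plate L'),(369,222,.105,'plate R')): print(nm,ray(u,v,zz),L[v,u].round(1))
E
```

```text
30 [321, 322, 323, 324, 325, 326, 327, 328, 329, 375, 376, 377, 378, 379, 380, 381, 382] [ 58.5 -82.4  55.9]
  rails [ 57.4 -56.4] [  57.4 -108.6]
50 [320, 321, 322, 323, 324, 325, 326, 327, 328, 373, 374, 375, 376, 377, 378, 379, 380] [ 40.  -83.5  56.6]
  rails [ 39.4 -56.2] [  39.4 -108.3]
70 [305, 306, 307, 308, 309, 310, 311, 312, 313, 314, 315, 316, 317, 318, 319, 320, 321, 322, 323, 324, 325, 326, 327, 328, 329, 371, 372, 373, 374, 375, 376, 377, 378] [ 21.  -85.1  54.4]
  rails [ 20.7 -57. ] [  20.7 -107.9]
90 [319, 320, 321, 322, 323, 324, 325, 326, 369, 370, 371, 372, 373, 374, 375, 376, 377] [  1.2 -86.3  55.2]
  rails [  1.4 -56.3] [   1.5 -108. ]
plate 682 [-132.7 -106.7   85.1] [-115.   -46.6  107.4] ((-123.57228088378906, -76.73809814453125), (60.07737731933594, 17.401884078979492), 89.0385971069336)
cap 214 [-55.7 -78.3 115.9]
cap 209 [-74.5 -77.9 115.8]
cap 207 [-93.5 -77.3 115.7]
cap 208 [-112.5  -76.7  115.5]
deck FL [-137.5  171.6] [-156.9  195.6    1.5]
deck FR [-138.3 -165.9] [-158.2 -186.3    0.5]
h FL [-17.8 170.2] [-17.8 170.1 130.2]
hous at well L [-18.9 -33. ] [-25.5 -37.4  57. ]
hous FR [ -18.7 -167.5] [ -30.5 -227.9   -1.1]
plate L [-126.1  -47.3] [-126.5  -47.4  104. ]
plate R [-128.  -105.1] [-128.1 -105.1  104.8]
```

```bash
python3 - <<'E'
from h import *
p,d,W,m=load('scene0')
x=(W[...,:2]-org)@ex*1000;y=(W[...,:2]-org)@ey*1000;z=W[...,2]*1000
k=((d>0)&(x>-330)&(x<-146)&(y>-230)&(y<150)&(z>12)).astype(np.uint8)
n,lab,s,c=cv2.connectedComponentsWithStats(k)
for i in range(1,n):
    if s[i,4]>6:
        t=lab==i; print(s[i,4],'x',x[t].min().round(),x[t].max().round(),'y',y[t].min().round(),y[t].max().round(),'z',z[t].max().round(),p[t].mean(0).round())
go(-178,-81.5,97)
E
```

```text
347 x -302.0 -205.0 y -124.0 -42.0 z 64.0 [212. 198. 117.]
clock 2.1 photo pos -73.1 -14.7 319.5 F [-0.7 -0.1 -0.6] q [-0.23 -0.15  1.76  0.    1.53  0.  ]
units [-4.22  2.65  8.9 ] turn 0.38
```

Request:
arm_command:
  targets:
    - [-2.2,1.3,0,0.4]
    - [-4.2,2.65,0,0.4]
    - [-4.2,2.65,0,0.4]
    - [-4.2,2.65,2,0.4]
    - [-4.2,2.65,4,0.4]
    - [-4.2,2.65,6,0.4]
    - [-4.2,2.65,8,0.4]
    - [-4.2,2.65,8.9,0.4]
  claw: 26

```text
clock: 2.9
tool_pos: [0.5257, -0.1513, 0.0922]
tool_rot: [-2.47, -1.931, 0.005]
wrist_force: [-0.6, 0.5, 0.2]
finger_gap: 0.026
gripper_force: 0.0
```

Request:
arm_command:
  targets:
    - [0,0,0,0]
    - [0,0,0,0]

```text
clock: 3.1
tool_pos: [0.5294, -0.1535, 0.098]
tool_rot: [2.475, 1.934, 0.001]
wrist_force: [0.1, -0.7, 0.6]
finger_gap: 0.0261
gripper_force: 0.0
```

```bash
python3 - <<'E'
from h import *
go(-142,-81.5,97)
E
```

```text
clock 3.1 photo pos -177.7 -82.5 98.0 F [ 0.1 -0.7  0.6] q [-0.43  0.19  1.84  0.    1.11 -0.18]
units [ 1.43 -0.04  0.04] turn 0.01
```

Request:
arm_command:
  targets:
    - [0.5,0,0,0]
    - [1.0,0,0,0]
    - [1.3,0,0,0]
    - [1.5,0,0,0]
    - [1.7,0,0,0]
    - [1.9,0,0,0]
    - [2.1,0,0,0]
    - [2.3,0,0,0]

```text
clock: 3.9
tool_pos: [0.5428, -0.0986, 0.097]
tool_rot: [-2.478, -1.932, 0.0]
wrist_force: [-0.3, -1.0, 0.1]
finger_gap: 0.0261
gripper_force: 0.8
```

Request:
arm_command:
  targets:
    - [0.2,0,0,0]
    - [0.4,0,0,0]
    - [0.6,0,0,0]
    - [0.8,0,0,0]
    - [1.0,0,0,0]
    - [1.2,0,0,0]
    - [1.4,0,0,0]
    - [1.6,0,0,0]

```text
clock: 4.7
tool_pos: [0.5526, -0.0595, 0.0969]
tool_rot: [-2.477, -1.932, 0.0]
wrist_force: [-0.8, -1.5, 0.5]
finger_gap: 0.0259
gripper_force: 0.7
```

```bash
python3 - <<'E'
from h import *
go(-28,-81.5,97)
grab('wrist','w2')
E
```

```text
clock 4.7 photo pos -80.9 -82.3 96.9 F [-0.8 -1.5  0.5] q [-0.25  0.2   1.83  0.    1.11 -0.  ]
units [ 2.12 -0.04 -0.  ] turn -0.1
```

View pics/w2.png

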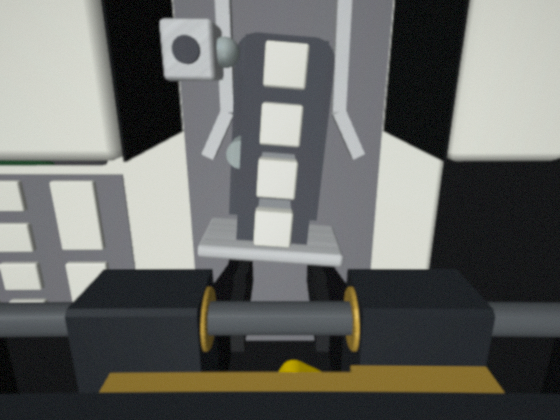

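The carrier's nose is between the rails (columns 228–343). Its plate at (270,243) is slightly turned and offset to the left, so I'll keep pushing slowly.

Request:
arm_command:
  targets:
    - [0.15,0,0,0]
    - [0.3,0,0,0]
    - [0.45,0,0,0]
    - [0.6,0,0,0]
    - [0.75,0,0,0]
    - [0.9,0,0,0]
    - [1.05,0,0,0]
    - [1.2,0,0,0]

```text
clock: 5.55
tool_pos: [0.56, -0.0306, 0.097]
tool_rot: [2.477, 1.932, 0.0]
wrist_force: [0.5, -2.0, 0.0]
finger_gap: 0.0261
gripper_force: 0.7
```

```bash
python3 - <<'E'
from h import *
go(-28,-81.5,97)
grab('wrist','w3')
E
```

```text
clock 5.55 photo pos -51.1 -82.5 97.0 F [ 0.5 -2.   0. ] q [-0.2   0.22  1.82 -0.    1.11  0.05]
units [ 0.92 -0.04  0.  ] turn -0.1
```

View pics/w3.png

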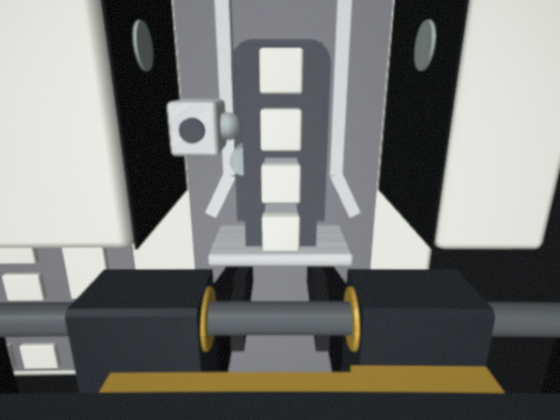

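The carrier is now square in the rails, with the caps at column 280. The rib at (238,158) is about to meet the ball at (230,125), so I'll push on to the click.

Request:
arm_command:
  targets:
    - [0.15,0,0,0]
    - [0.3,0,0,0]
    - [0.4,0,0,0]
    - [0.5,0,0,0]
    - [0.6,0,0,0]
    - [0.7,0,0,0]
    - [0.8,0,0,0]
    - [0.85,0,0,0]

```text
clock: 6.4
tool_pos: [0.5649, -0.0098, 0.0969]
tool_rot: [-2.477, -1.931, 0.0]
wrist_force: [0.3, -6.7, 2.5]
finger_gap: 0.026
gripper_force: 3.3
```

Request:
arm_command:
  targets:
    - [0.05,0,0,0]
    - [0.05,0,0,0]

```text
clock: 6.6
tool_pos: [0.565, -0.0097, 0.097]
tool_rot: [2.476, 1.932, -0.003]
wrist_force: [-2.1, -6.6, 1.4]
finger_gap: 0.026
gripper_force: 2.9
```

```bash
python3 - <<'E'
from h import *
go(-28,-81.5,97)
E
```

```text
clock 6.6 photo pos -29.6 -82.3 97.0 F [-2.1 -6.6  1.4] q [-0.16  0.23  1.8  -0.    1.11  0.09]
units [ 0.07 -0.03  0.  ] turn -0.08
```

Request:
arm_command:
  targets:
    - [0.05,0,0,0]
    - [0.1,0,0,0]
    - [0.1,0,0,0]

```text
clock: 6.9
tool_pos: [0.565, -0.0096, 0.0972]
tool_rot: [2.475, 1.931, -0.008]
wrist_force: [-4.7, -14.8, 3.9]
finger_gap: 0.0261
gripper_force: 7.4
```

Request:
arm_command:
  targets:
    - [0.05,0,0,0]
    - [0.1,0,0,0]
    - [0.1,0,0,0]

```text
clock: 7.2
tool_pos: [0.5651, -0.0094, 0.0974]
tool_rot: [2.473, 1.93, -0.013]
wrist_force: [-8.3, -22.1, 7.5]
finger_gap: 0.0257
gripper_force: 11.8
```

Request:
arm_command:
  targets:
    - [0.05,0,0,0]
    - [0.1,0,0,0]
    - [0.1,0,0,0]

```text
clock: 7.5
tool_pos: [0.5652, -0.0092, 0.0977]
tool_rot: [2.472, 1.928, -0.019]
wrist_force: [-12.4, -30.2, 9.4]
finger_gap: 0.0258
gripper_force: 16.2
```

The push is blocked at 33 N, most likely by the home stop. I'll back off and look.

Request:
arm_command:
  targets:
    - [-0.4,0,0,0]
    - [-1.0,0,0,0]
    - [-2.0,0,0,0]
    - [-2.4,0,0,0]
    - [-2.4,0,0,0]
    - [-2.4,0,0,0]

```text
clock: 8.1
tool_pos: [0.5526, -0.0595, 0.097]
tool_rot: [-2.477, -1.931, -0.001]
wrist_force: [0.4, 0.1, 0.2]
finger_gap: 0.0256
gripper_force: 0.0
```

```bash
python3 - <<'E'
from h import *
go(-28,-81.5,97)
grab('wrist','w4')
p,d,W,m=load('w4')
x=(W[...,:2]-org)@ex*1000;y=(W[...,:2]-org)@ey*1000;z=W[...,2]*1000
k=(d>0)&(abs(y+82)<36)&(x>-60)&(x<10)&(z>90)&(z<108)
print('plate',k.sum(),np.percentile(x[k],[1,5,50]),y[k].min(),y[k].max())
h=(d>0)&(abs(z-130)<4)&(abs(y+82)<90)&(x<20); print('housing front',[np.percentile(x[h&s],[0,2]) for s in (y>-82,y<-82)])
caps=(d>0)&(abs(y+82)<20)&(x>-30)&(x<80)&(z>108)&(z<122)&(p.min(-1)>180); n,lab,st_,c=cv2.connectedComponentsWithStats(caps.astype(np.uint8))
for i in range(1,n):
    if st_[i,4]>30: print('cap',st_[i,4],x[lab==i].mean().round(1),y[lab==i].mean().round(1))
E
```

```text
clock 8.1 photo pos -80.9 -82.3 97.0 F [0.4 0.1 0.2] q [-0.25  0.2   1.83  0.    1.11 -0.  ]
units [ 2.12 -0.04 -0.  ] turn -0.13
plate 6405 [-17.99390365 -17.21605172 -11.39344199] -113.25345720496458 -46.018096182970105
housing front [array([-91.81902415, -68.87222297]), array([-91.96069809, -69.40297156])]
cap 1943 20.1 -83.1
cap 1674 1.2 -83.0
```

View pics/w4.png

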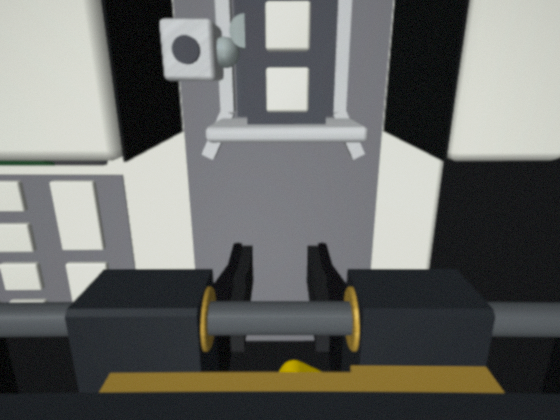

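The rib is now past the ball: it is at row 30, ahead of the ball at (227,52). The plate face is level with the housing front (-18.0 against -18.2 expected), so the carrier is home. Next is the lid: rise, pass over it, and come down behind.

Request:
arm_command:
  targets:
    - [0,0,-2,0]
    - [0,0,-4,0]
    - [0,0,-6,0]
    - [0,0,-8,0]
    - [0,0,-9.6,0]
    - [0,0,-9.6,0]
    - [0,0,-9.6,0]

```text
clock: 8.85
tool_pos: [0.5532, -0.0591, 0.3383]
tool_rot: [2.475, 1.932, 0.003]
wrist_force: [-1.0, 0.1, -0.8]
finger_gap: 0.026
gripper_force: 0.0
```

Request:
arm_command:
  targets:
    - [1.5,0,0,0]
    - [3,0,0,0]
    - [4.5,0,0,0]
    - [6,0,0,0]
    - [7.5,0,0,0]
    - [8.5,0,0,0]
    - [8.5,0,0,0]
    - [8.5,0,0,0]

```text
clock: 9.65
tool_pos: [0.6034, 0.1467, 0.3345]
tool_rot: [-2.474, -1.933, 0.006]
wrist_force: [1.0, -0.1, -0.3]
finger_gap: 0.0259
gripper_force: 0.0
```

```bash
python3 - <<'E'
from h import *
go(130,-83,243)
p,d,m=grab('side','s2')
W=cloud(d,m); x=(W[...,:2]-org)@ex*1000;y=(W[...,:2]-org)@ey*1000;z=W[...,2]*1000
k=(d>0)&(abs(y+84)<52)&(x>30)&(x<105)
for zz in range(150,280,15):
    t=k&(abs(z-zz)<6)
    if t.any(): print(zz,x[t].min().round(),np.median(x[t]).round(),x[t].max().round(),t.sum())
E
```

```text
clock 9.65 photo pos 131.5 -81.7 334.5 F [ 1.  -0.1 -0.3] q [ 0.11  0.17  1.41 -0.    1.57  0.36]
units [-0.05  0.06  3.66] turn 0.01
150 81.0 85.0 90.0 130
165 80.0 84.0 88.0 143
180 79.0 82.0 85.0 145
195 77.0 81.0 84.0 141
210 76.0 79.0 83.0 144
225 73.0 78.0 81.0 124
255 40.0 60.0 82.0 440
270 72.0 77.0 81.0 116
```

View pics/s2.png

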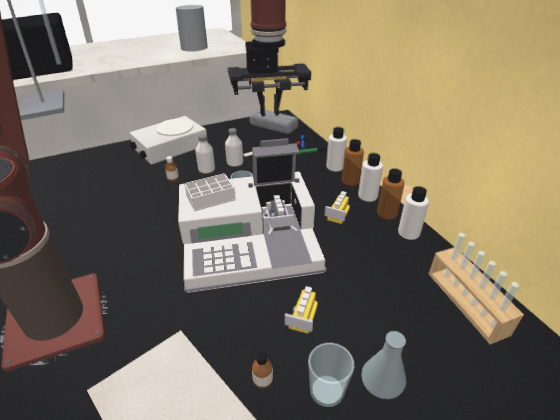

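In the side view the lid is still upright at (277,165), the carrier is in the well at (279,210), and the fingers are behind and above the lid. I'll descend behind it, then follow the arc.

Request:
arm_command:
  targets:
    - [0,0,1.2,0]
    - [0,0,2.4,0]
    - [0,0,3.65,0]
    - [0,0,3.65,0]
    - [0,0,3.65,0]

```text
clock: 10.2
tool_pos: [0.6039, 0.1451, 0.2456]
tool_rot: [-2.478, -1.93, 0.002]
wrist_force: [1.0, 0.7, 1.0]
finger_gap: 0.026
gripper_force: 0.0
```

```bash
python3 - <<'E'
from h import *
go(92,-82,240)
go(13.5,-82,155)
E
```

```text
clock 10.2 photo pos 130.0 -82.7 245.6 F [1.  0.7 1. ] q [ 0.11  0.21  1.53 -0.    1.41  0.36]
units [-1.52 -0.02  0.23] turn -0.18
clock 10.2 photo pos 130.0 -82.7 245.6 F [1.  0.7 1. ] q [ 0.11  0.21  1.53 -0.    1.41  0.36]
units [-4.66 -0.01  3.63] turn -0.18
```

Request:
arm_command:
  targets:
    - [-0.8,0,0.1,0]
    - [-1.5,0,0.2,0]
    - [-1.85,0,0.25,0]
    - [-2.2,0,0.35,0]
    - [-2.55,0,0.5,0]
    - [-2.85,0,0.65,0]
    - [-3.15,0,0.85,0]
    - [-3.45,0,1.1,0]

```text
clock: 11.0
tool_pos: [0.5832, 0.0619, 0.2178]
tool_rot: [2.477, 1.932, -0.0]
wrist_force: [1.0, 1.4, 1.8]
finger_gap: 0.0259
gripper_force: 0.9
```

Request:
arm_command:
  targets:
    - [-0.25,0,0.25,0]
    - [-0.5,0,0.5,0]
    - [-0.7,0,0.8,0]
    - [-0.85,0,1.15,0]
    - [-1.0,0,1.5,0]
    - [-1.1,0,1.8,0]
    - [-1.15,0,2.1,0]
    - [-1.2,0,2.3,0]

```text
clock: 11.8
tool_pos: [0.5757, 0.0334, 0.1598]
tool_rot: [-2.477, -1.931, 0.001]
wrist_force: [-0.3, -0.3, 1.4]
finger_gap: 0.0261
gripper_force: 0.5
```

```bash
python3 - <<'E'
from h import *
go(13.5,-82,155)
E
```

```text
clock 11.8 photo pos 14.8 -82.3 159.8 F [-0.3 -0.3  1.4] q [-0.08  0.18  1.73  0.    1.23  0.17]
units [-0.05 -0.01  0.19] turn -0.1
```

Contact is gentle. Pressing the last few millimetres.

Request:
arm_command:
  targets:
    - [0,0,0.1,0]
    - [0,0,0.2,0]
    - [0,0,0.25,0]
    - [0,0,0.3,0]
    - [0,0,0.35,0]
    - [0,0,0.35,0]

```text
clock: 12.4
tool_pos: [0.576, 0.0333, 0.1552]
tool_rot: [2.477, 1.932, -0.001]
wrist_force: [-9.7, -0.8, 18.5]
finger_gap: 0.0261
gripper_force: 9.5
```

Request:
arm_command:
  targets:
    - [0,0,-1,0]
    - [0,0,-3,0]
    - [0,0,-5,0]
    - [0,0,-7,0]
    - [0,0,-7,0]
    - [0,0,-7,0]

```text
clock: 13.0
tool_pos: [0.5768, 0.0335, 0.3289]
tool_rot: [2.475, 1.931, 0.005]
wrist_force: [-0.3, -0.2, -0.2]
finger_gap: 0.0263
gripper_force: 0.0
```

```bash
python3 - <<'E'
from h import *
go(13,-82,330)
for n in('wrist','side'):
    p,d,m=grab(n,n+'5'); W=cloud(d,m); x=(W[...,:2]-org)@ex*1000;y=(W[...,:2]-org)@ey*1000;z=W[...,2]*1000
    k=(d>0)&(abs(y+82)<45)&(abs(z-140)<15)&(x>-25)&(x<95)
    if k.sum()>20: print(n,k.sum(),[(a,np.median(z[k&(abs(x-a)<8)]).round(1)) for a in range(-20,95,15) if (k&(abs(x-a)<8)).any()],np.polyfit(x[k],z[k],1))
    h=(d>0)&(abs(z-130)<5)&(y>-15)&(y<25)&(x>0)&(x<90); print(' housing z',np.median(z[h]) if h.any() else None)
E
```

```text
clock 13.0 photo pos 15.2 -83.4 328.9 F [-0.3 -0.2 -0.2] q [-0.08  0.06  1.54  0.    1.54  0.17]
units [-0.09 -0.05 -0.04] turn -0.09
wrist 12335 [(-20, np.float64(138.9)), (-5, np.float64(139.0)), (10, np.float64(139.0)), (25, np.float64(139.1)), (40, np.float64(139.2)), (55, np.float64(139.1)), (70, np.float64(139.2)), (85, np.float64(138.9))] [4.04833959e-04 1.39063345e+02]
 housing z 131.02958945515934
side 874 [(-20, np.float64(138.7)), (-5, np.float64(138.5)), (10, np.float64(138.8)), (25, np.float64(139.0)), (40, np.float64(139.0)), (55, np.float64(138.7)), (70, np.float64(138.9)), (85, np.float64(138.5))] [6.88752976e-04 1.38760855e+02]
 housing z 130.7854652443528
```

View pics/side5.png

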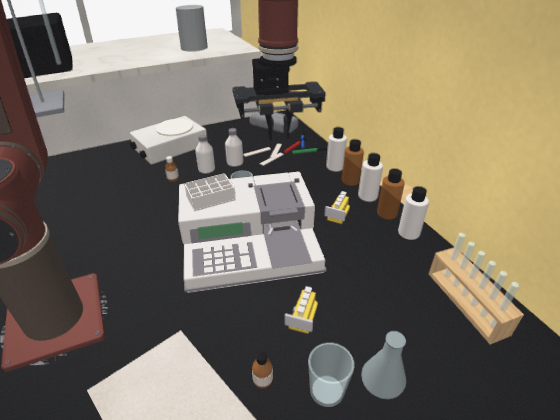

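The lid is flat at (278,200), with a slope below 0.001 rad. The carrier plate sits below it at (282,225), and nothing else has moved. Handing in.

```bash
python3 -c "
from plant import r
print(r.hand_in())"
```

```text
the job is handed in; nothing more can be done
None
```

The carrier is clicked home past the ball and the lid measures flat and shut, with nothing else visibly moved; I handed the job in at about 13 s, and no verdict came back.

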